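# Flip the cool-down flag in front of the vice

### The arm

A 6-joint arm with a two-finger parallel gripper is mounted at the origin on the work surface. World frame = base frame: x ahead of the robot, y to its left, z up, the work surface at z = 0. Lengths are in m, angles in rad, forces in N, time in s.
With the tool pointing down it reaches from about 0.25 to 0.775 m from the base axis. Payload 8.9 kg.
Tool frame: the origin (TCP) lies midway between the tips of the shut fingers; the grasp point (between the pads) lies manip.hold_point_z behind it (manip.hold_point_z is the distance from the TCP to the grasp point, in m); z points along the fingers, y is the direction in which the jaws open and shut (so a half turn about z gives the same grasp; the last joint's range is limited). The gripper opens to 85 mm and grips with 20 to 120 N. Pads are 22 mm wide; open, the fingers measure 114 mm over their backs; the gripper's body (76 mm by 85 mm) begins 54 mm behind the grasp point. The pads swing forward as they close: fully open they stand 13 mm farther back than shut.
Start: joints at [-1.371, 0.291, -0.153, 1.127, 0, 1.431], TCP at [0.174, -0.495, 0.231] pointing down, gripper open.
Joint ranges: [-2.52, 2.52], [-0.91, 1.74], [-1.3, 1.37], [-1.96, 2.02], [-1.52, 1.47], [-3.14, 3.14]. Speed limits (rad/s): [2.22, 2.22, 2.79, 3.14, 3.14, 3.14].

### API

Orientations are given as [roll, pitch, yaw] about the fixed x, y, z axes, in that order (R = Rz(yaw) Ry(pitch) Rx(roll)).
In Python, from rig import manip gives the robot as it stands.
- The arm moves only by the tool step_arm, never from a script. Its argument "steps" is a list of rows, each a list of 3 entries, a list of its own where there are three numbers: the shift along the world's x, y, z in m, then the turn, a rotation vector about the world's x, y, z in degrees, then the finger opening in m, from 0 to 0.0854. A call has 1 to 12 rows; each row is the pose to reach, as a shift and turn from the pose commanded when the call began; what a row does not reach only later rows make up. A row lasts 1/10 s, in which the tool goes at most 50 mm and 8.59 degrees, less where a joint would pass 70% of its speed; a pose out of reach is approached as far as the arm can. A call with a gripper value outside its range is refused whole. The fingers move at their own pace and stop on an object; "grip_force" is the grip in N (left out, the last holds). Time passes only in rows, so rows that repeat a pose let the fingers close. It gives the time, the measured TCP pose, the force and the opening at its end, in the units of the state.
- manip.sense(): the state, without advancing time (a new reading comes with each control period).
- manip.capture(name): name is "scene" or "top" or "wrist"; returns a dict with "image" (480x640x3 uint8, red, green, blue), "vfov" (degrees; the focal length in pixels is half the picture's height over the tangent of half this angle, whatever the lens; pixels are square), "cx", "cy" (the principal point, pixels), "R" (3x3) and "t" (3): a world point X has camera coordinates R X + t; the wrist camera has in their place "hand_eye" (4x4, takes a point from camera to tool coordinates, whose origin is the TCP and whose axes are the flange's). Camera axes: x right, y down, z forward; pixel columns grow to the right and rows downward; lengths in m; the calibration is good to about 2 mm. A picture is of the moment at which its call begins: read the wrist's pose just before it. There is no depth.
- manip.hand_in(): hands the job in, once; it reports no verdict.
Trained networks look in a picture, given as the dict that the camera call returned (one of the last four; its "shot" number tells which), for a name from the list of things; names that differ only in an ending like _2 or _b are one class to them, and where a whole thing is asked for, a point or a joint stands for the part that bears it (a point fixed in the world has none). Each returns a list of dicts, best first, with "confidence" (0 to 1); they miss things now and then, are a little off and sometimes report something else, mostly with a low value. They report only what shows in the picture. A call takes as long as a camera call. They do not tell look-alikes from the thing itself.
- manip.masks_of(picture, thing): "mask" (480x640 bool, what is visible of it) and "bbox" ([centre column, centre row, width, height] in pixels, round what is visible of it).
- manip.spot_point(picture, thing): "point" ([column, row] in pixels: a listed point, or the origin of a listed thing).
The state is a dict: "time": time; "joints": joint angles; "joint_velocities": joint speeds; "effort": joint torques, N m; "eef_pos": TCP position; "tcp_rot": TCP orientation; "contact_force": force on the tool from outside, world axes, zero at the start; "torque": the same for the moment, N m; "finger_gap": finger opening in m.
Only numpy, scipy, OpenCV 4.12 (cv2) and the standard library are available. Lean on these libraries where they do the work, as an engineer would, in place of code of your own. Each camera call takes 0.05 s, during which the arm holds its last target.

### The job

The brazed copper tube in the bench vice has cooled: turn the hinged flag on the marker stand in front of the vice right over its pivot, from its ring face to its cross face, until it lies flat on the other side of its stand. Only push it gently with the fingertips: do not pinch or lift anything, and leave the stand standing where it is. Leave the identical flag in front of the fire bricks, and everything else on the bench, as they are.

Things in the scene. Friction and masses are not known exactly. Their poses are not given: they have to be found in the camera images.
- marker_vise: flag marker standing on the robot's side of the bench vice: loose steel base 160 (x) x 110 (y) x 10 mm, 1.2 to 1.7 kg, two thin posts (22 x 6 mm, 132 mm high, inner faces 76 mm apart) carrying a flag on a level pivot. Origin: centre of the base's underside. -x is the side where the flag lies at joint 0, +x where it lies when flipped, y along the pivot, z up.
- marker_vise_pivot (a point): middle of that marker's pivot axis, 120 mm above the bench; same axes as the marker. The pivot is stiff (0.05 N m, about 1 N at 60 mm) and the 60 g flag stays at any angle where it is left.
- flag_vise (a joint): angle of that marker's flag, rad: 0 = blade level on the marker's -x side, ring face up; 1.57 = blade straight up; 3.14 (end stop) = flipped over, blade level on the +x side, cross face up. Starts at 0 to 0.25.
- flag_vise_end (a point): middle of the free edge of that flag's blade, an aluminium plate 4 mm thick, 60 mm wide, reaching 70 mm from the pivot; moves with the flag. One face has a raised ring (46 mm), the other a raised diagonal cross, both 1 mm high.
- flag_vise_tail (a point): end of that flag's tail, a strip of the same plate 26 mm wide, reaching 65 mm from the pivot, opposite the blade and in its plane; moves with the flag. Pressing the tail down raises the blade.
- marker_hearth: flag marker standing on the robot's side of the fire bricks: loose steel base 160 (x) x 110 (y) x 10 mm, 1.2 to 1.7 kg, two thin posts (22 x 6 mm, 132 mm high, inner faces 76 mm apart) carrying a flag on a level pivot. Origin: centre of the base's underside. -x is the side where the flag lies at joint 0, +x where it lies when flipped, y along the pivot, z up.
- marker_hearth_pivot (a point): middle of that marker's pivot axis, 120 mm above the bench; same axes as the marker. The pivot is stiff (0.05 N m, about 1 N at 60 mm) and the 60 g flag stays at any angle where it is left.
- flag_hearth (a joint): angle of that marker's flag, rad: 0 = blade level on the marker's -x side, ring face up; 1.57 = blade straight up; 3.14 (end stop) = flipped over, blade level on the +x side, cross face up. Starts at 0 to 0.25.
- flag_hearth_end (a point): middle of the free edge of that flag's blade, an aluminium plate 4 mm thick, 60 mm wide, reaching 70 mm from the pivot; moves with the flag. One face has a raised ring (46 mm), the other a raised diagonal cross, both 1 mm high.
- flag_hearth_tail (a point): end of that flag's tail, a strip of the same plate 26 mm wide, reaching 65 mm from the pivot, opposite the blade and in its plane; moves with the flag. Pressing the tail down raises the blade.
- vise: small blue bench vice bolted to the bench, 90 mm wide, 121 mm high, from 48 mm in front (-x) of its origin to 95 mm behind, with a 13 mm copper tube, 220 mm long, clamped level across its jaws 118 mm up. Origin on the bench; x away from the robot. Its marker stands about 210 mm in front of it.
- hearth: brazing hearth fixed to the bench: pale fire bricks on a steel tray 230 mm wide, 106 mm high, from 40 mm in front (-x) of its origin to 100 mm behind. Origin on the bench. The other marker stands about 210 mm in front of it.
- jar: white flux jar, 48 mm diameter, 55 mm high, loose, between the markers; origin: centre of its underside
- coupling: copper tube coupling standing on end, 30 mm diameter, 40 mm high, loose, nearer the robot; origin: centre of its underside
- brush: hand brush lying loose at the robot's left, beyond the left marker, about along x; origin: underside, near its middle
- spray: white bottle, 68 mm diameter, 170 mm high, loose, standing between vice and hearth; origin: centre of its underside
Not all that is in view belongs to the job. What is shaped like the marker_vise but yellow is not meant. What is shaped like the marker_hearth but red is not meant.

How it is judged:
By the outcome, as a careful person would: the job done as asked, in the order asked, and still so for the second after the job is handed in, with the robot touching nothing.
It also fails if it takes over 46 s, if anything falls off the work surface, if the arm or the gripper's body presses on something with over 40 N, if the wrist force passes 120 N, or if a joint passes its speed limit or range.

## Working session

There is one attempt and no reset: what is moved stays moved. The work goes in short steps, Python scripts to look and compute and a tool call to move; the robot and the scene stay as the last step left them, time stands still between calls to the robot, and variables do not carry over. Pictures are saved under pics/ and viewed, and the job is handed in when it is done.

Besides the shell and the picture viewer there is one more tool, called after "Emit:" as name(argument=value, ...), one argument or row to a line, values as JSON. step_arm: Moves the arm, as the interface text tells. Its arguments: {"type":"object","properties":{"steps":{"type":"array"},"grip_force":{"type":"number"}},"required":["steps"]}

```bash
mkdir -p pics && ls && python3 - <<'E'
from rig import manip
import cv2
s=manip.sense(); print({k:s[k] for k in ('time','eef_pos','tcp_rot','contact_force','finger_gap')}, manip.hold_point_z)
for n in("scene","top"):
    p=manip.capture(n); cv2.imwrite(f"pics/{n}0.png",p["image"][:,:,::-1]); print(n,p["vfov"],p["cx"],p["cy"],p["R"],p["t"])
    for th in ("marker_vise","marker_vise_pivot","flag_vise_end","flag_vise_tail","vise","hearth","jar","coupling"):
        r=manip.spot_point(p,th); print(th,[(d["point"],round(d["confidence"],2)) for d in r][:5])
E
```

```text
pics
{'time': 0.0, 'eef_pos': array([ 0.17439378, -0.49473063,  0.23073684]), 'tcp_rot': array([-3.14031705e+00, -1.71262806e-04,  3.38767411e-01]), 'contact_force': array([ 0.66543327, -0.5254433 ,  0.71726074]), 'finger_gap': 0.08551554073346054} 0.0187
scene 56.93034033257631 320.2408423889924 238.13424035851398 [[-0.36787783  0.92984829 -0.00693278]
 [ 0.74921425  0.29198075 -0.5944958 ]
 [-0.55076666 -0.22389596 -0.80406883]] [ 0.14435785 -0.37309218  1.38302245]
marker_vise [([215.5, 227.7], 0.8), ([254.1, 164.3], 0.77), ([372.9, 349.2], 0.58)]
marker_vise_pivot [([207.5, 198.3], 0.86)]
flag_vise_end [([230.6, 118.1], 0.85), ([225.8, 172.5], 0.6)]
flag_vise_tail [([191.0, 215.9], 0.89), ([268.3, 133.3], 0.66), ([498.8, 276.8], 0.38)]
vise [([165.4, 293.5], 0.93)]
hearth [([371.4, 350.6], 0.96)]
jar [([289.6, 268.0], 0.56), ([205.8, 196.1], 0.51)]
coupling [([320.0, 226.9], 0.71), ([191.1, 217.7], 0.27)]
top 50.95017903003854 317.5774488801363 226.5840939033445 [[ 0.00712493 -0.999852   -0.01565947]
 [-0.99547359 -0.00560785 -0.09487297]
 [ 0.09477112  0.01626455 -0.99536621]] [0.08055634 0.53682435 1.31384877]
marker_vise [([430.4, 222.9], 0.76), ([437.3, 322.6], 0.69)]
marker_vise_pivot [([443.4, 221.1], 0.97), ([450.7, 326.1], 0.93), ([251.8, 234.0], 0.39)]
flag_vise_end [([437.4, 241.8], 0.72), ([477.5, 329.9], 0.71)]
flag_vise_tail [([438.9, 192.2], 0.75), ([422.1, 317.8], 0.65), ([355.1, 148.0], 0.52)]
vise [([438.0, 140.7], 0.94)]
hearth [([260.8, 164.0], 0.96), ([435.0, 242.8], 0.57), ([442.4, 191.2], 0.3)]
jar [([351.5, 208.8], 0.78)]
coupling [([346.2, 263.2], 0.36)]
```

View pics/scene0.png

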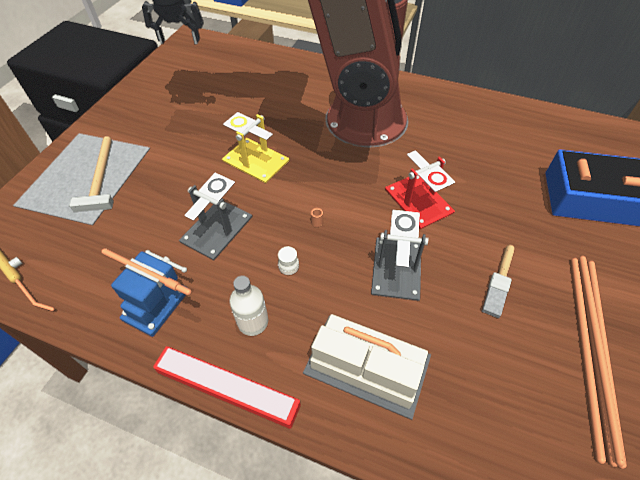

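View pics/top0.png

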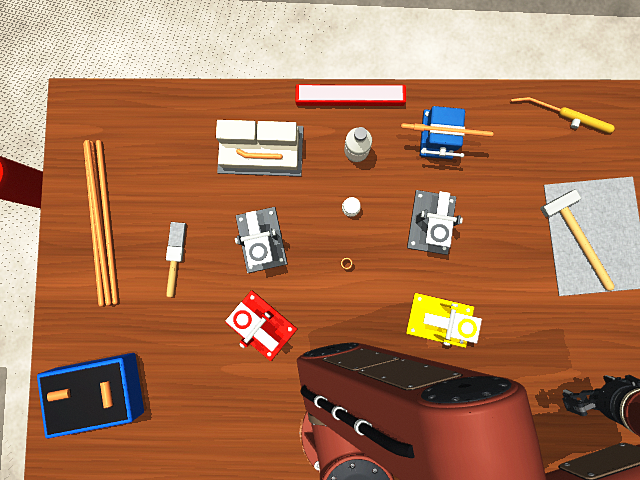

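The look-alikes in the top view are the grey marker at (433,222) in front of the vice, the grey one at (260,240) in front of the bricks, a red one at (260,325) and a yellow one at (445,320). The target is the grey one at (433,222), which is at (215,220) in the scene view. I'll check it in a close crop.

```bash
python3 - <<'E'
import cv2,numpy as np
a=cv2.imread("pics/top0.png")[170:270,390:490]; b=cv2.imread("pics/scene0.png")[160:270,165:265]
a=cv2.resize(a,(400,400),interpolation=cv2.INTER_CUBIC);b=cv2.resize(b,(400,440),interpolation=cv2.INTER_CUBIC)
a=np.vstack([a,np.zeros((40,400,3),np.uint8)])
cv2.imwrite("pics/crop0.png",np.hstack([a,b]))
E
```

```text
(no output)
```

View pics/crop0.png

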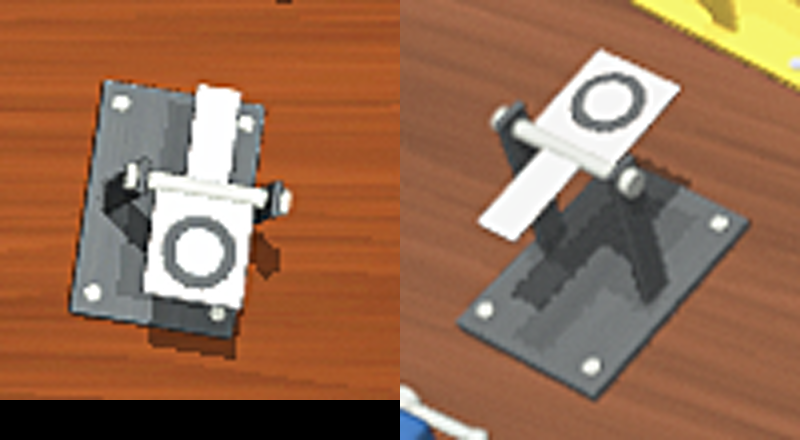

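```bash
cat > fit.py <<'E'
import numpy as np
from scipy.optimize import least_squares
def proj(p,X):
    c=np.asarray(p["R"])@X+np.asarray(p["t"]); f=240/np.tan(np.radians(p["vfov"])/2)
    return np.array([p["cx"]+f*c[0]/c[2],p["cy"]+f*c[1]/c[2]])
def world(q,L):
    c,s=np.cos(q[2]),np.sin(q[2]); return np.array([q[0]+c*L[0]-s*L[1],q[1]+s*L[0]+c*L[1],L[2]])
def blade(th,r,y): return [-r*np.cos(th),y,.12+r*np.sin(th)]
def fit(cams,obs):
    # obs: (cam, kind, args, u, v)
    def res(q):
        o=[]
        for c,k,a,u,v in obs:
            L=a if k=='b' else blade(q[3],*a)
            o+=list(proj(cams[c],world(q,L))-[u,v])
        return o
    r=least_squares(res,[.45,-.15,0,.1],loss='soft_l1'); return r.x,np.array(r.fun).reshape(-1,2)
E
python3 - <<'E'
from rig import manip
from fit import *
cams={n:manip.capture(n) for n in("top","scene")}
B=lambda sx,sy:[sx*.08,sy*.055,.01]
obs=[("top",'b',B(1,1),416,190),("top",'b',B(1,-1),456,196.5),("top",'b',B(-1,-1),448.5,254),("top",'b',B(-1,1),407.5,248),
("top",'f',(.07,.03),426,243),("top",'f',(.07,-.03),450.5,247),("top",'f',(-.065,.013),439.5,191.3),("top",'f',(-.065,-.013),450.3,192.5),
("scene",'b',B(1,1),214.3,259.5),("scene",'b',B(1,-1),179.5,240.8),("scene",'b',B(-1,1),252.5,215),
("scene",'f',(.07,-.03),215.5,172.5),("scene",'f',(.07,.03),235,182),("scene",'f',(-.065,-.013),184.5,215.5),("scene",'f',(-.065,.013),193.8,220.3)]
q,r=fit(cams,obs);print(q.round(4));print(r.round(1))
print("pivot",world(q,[0,0,.12]),"end",world(q,blade(q[3],.07,0)),"tail",world(q,blade(q[3],-.065,0)))
# only cams separately
for c in cams:
    print(c,fit(cams,[o for o in obs if o[0]==c])[0].round(4))
E
```

```text
[ 0.5524 -0.2212 -0.1477  0.0767]
[[-0.9 -0.4]
 [-0.4 -0.7]
 [-0.6  0.4]
 [-0.6  0.1]
 [-0.8  0.1]
 [-0.9 -0.2]
 [-1.  -0.2]
 [-1.4  0.1]
 [-1.1 -1.4]
 [-1.6 -1. ]
 [-0.7 -1.5]
 [-1.1 -0. ]
 [-0.6 -0.6]
 [-0.2 -0.3]
 [-0.6 -0.7]]
pivot [ 0.55240634 -0.2212207   0.12      ] end [ 0.48337239 -0.2109488   0.12536673] tail [ 0.6165093  -0.23075889  0.11501661]
top [ 0.5522 -0.2234 -0.1512  0.0651]
scene [ 0.5538 -0.2181 -0.1512  0.0766]
```

The crop shows the grey stand with its ring face up and its blade toward the robot. The fit puts the pivot at (0.5525,-0.222), yaw -0.15 and flag angle about 0.07. First I'll move above the tail with the fingers shut.

Emit:
step_arm(
  steps=[
    [[0.04, 0.025, 0.0], [0, 0, -3], 0.0],
    [[0.08, 0.05, 0.0], [0, 0, -6], 0.0],
    [[0.12, 0.075, 0.0], [0, 0, -9], 0.0],
    [[0.16, 0.1, 0.0], [0, 0, -12], 0.0],
    [[0.2, 0.125, 0.0], [0, 0, -15], 0.0],
    [[0.24, 0.15, 0.0], [0, 0, -18], 0.0],
    [[0.28, 0.175, 0.0], [0, 0, -21], 0.0],
    [[0.32, 0.2, 0.0], [0, 0, -24], 0.0],
    [[0.36, 0.225, 0.0], [0, 0, -26], 0.0],
    [[0.4, 0.248, 0.0], [0, 0, -28], 0.0],
    [[0.428, 0.265, -0.02], [0, 0, -28], 0.0],
    [[0.428, 0.265, -0.04], [0, 0, -28], 0.0],
  ],
  grip_force=20,
)

```text
time: 2.2
eef_pos: [0.606, -0.2276, 0.1906]
tcp_rot: [-3.141, -0.002, -0.146]
contact_force: [-0.6, 0.5, -0.8]
finger_gap: 0.0
```

```bash
cat > look.py <<'E'
import sys,cv2,numpy as np
from rig import manip
n=sys.argv[1]
s=manip.sense(); print(s["time"],s["eef_pos"].round(4),s["contact_force"].round(1))
a=manip.capture("top")["image"][130:290,360:520,::-1]; b=manip.capture("scene")["image"][130:290,130:290,::-1]
cv2.imwrite(f"pics/{n}.png",cv2.resize(np.hstack([a,b]),(800,400),interpolation=cv2.INTER_CUBIC))
E
python3 look.py l1
```

```text
2.2 [ 0.606  -0.2276  0.1906] [-0.6  0.5 -0.8]
```

View pics/l1.png

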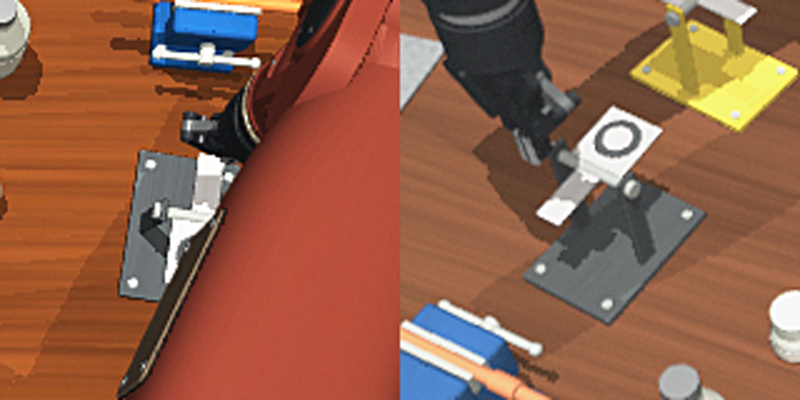

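```bash
python3 - <<'E'
from rig import manip
from fit import *
for n,o in(("top",(360,130)),("scene",(130,130))):
    p=manip.capture(n)
    for X in([.606,-.2276,.1906],[.606,-.2276,.115],[.606,-.2276,.26]):
        print(n,X,(proj(p,np.array(X))-o)*2.5+([400,0] if n=="scene" else [0,0]))
p=manip.capture("wrist")
import cv2
cv2.imwrite("pics/w1.png",p["image"][:,:,::-1])
E
```

```text
top [0.606, -0.2276, 0.1906] [224.80454303 152.46344339]
top [0.606, -0.2276, 0.115] [206.12598501 165.01574621]
top [0.606, -0.2276, 0.26] [244.18321616 139.44065152]
scene [0.606, -0.2276, 0.1906] [534.90435283 154.83313833]
scene [0.606, -0.2276, 0.115] [556.03087447 211.15571175]
scene [0.606, -0.2276, 0.26] [512.97312928  96.36525756]
```

View pics/w1.png

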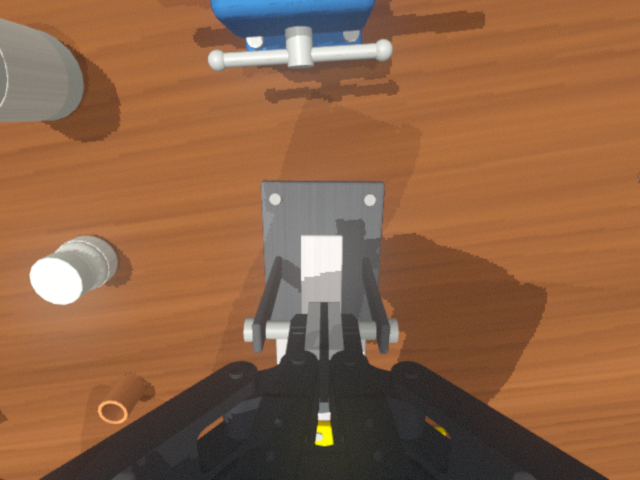

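The wrist view shows the fingertips centred on the tail, about 54 mm from the pivot. Next I'll press the tail down slowly.

Emit:
step_arm(
  steps=[
    [[-0.004, 0.0, -0.03], [0, 0, 0], 0.0],
    [[-0.004, 0.0, -0.055], [0, 0, 0], 0.0],
    [[-0.004, 0.0, -0.065], [0, 0, 0], 0.0],
    [[-0.004, 0.0, -0.07], [0, 0, 0], 0.0],
    [[-0.004, 0.0, -0.075], [0, 0, 0], 0.0],
    [[-0.004, 0.0, -0.08], [0, 0, 0], 0.0],
    [[-0.004, 0.0, -0.085], [0, 0, 0], 0.0],
    [[-0.004, 0.0, -0.09], [0, 0, 0], 0.0],
    [[-0.004, 0.0, -0.095], [0, 0, 0], 0.0],
    [[-0.004, 0.0, -0.1], [0, 0, 0], 0.0],
    [[-0.004, 0.0, -0.105], [0, 0, 0], 0.0],
    [[-0.004, 0.0, -0.108], [0, 0, 0], 0.0],
  ],
)

```text
time: 3.65
eef_pos: [0.5984, -0.2301, 0.0827]
tcp_rot: [-3.141, 0.0, -0.15]
contact_force: [0.6, 0.6, 1.2]
finger_gap: 0.0001
```

```bash
python3 look.py l2
```

```text
3.65 [ 0.5984 -0.2301  0.0827] [0.6 0.6 1.2]
```

View pics/l2.png

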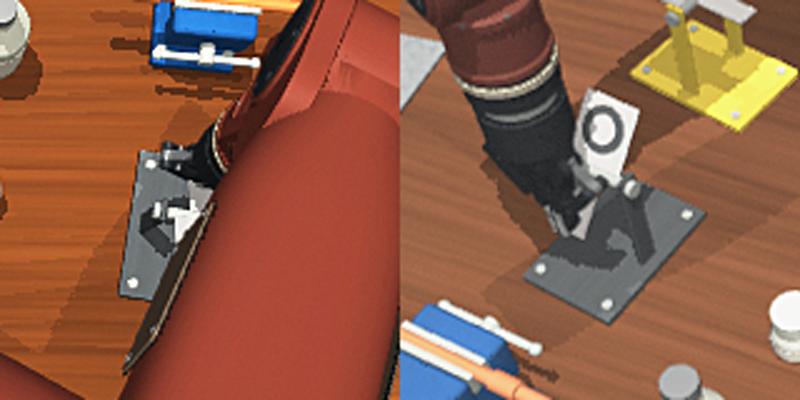

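The blade now stands at about 45–50° and the stand has not moved. Next I'll retreat up and go round to the robot's side of the blade.

Emit:
step_arm(
  steps=[
    [[0.0, 0.0, 0.03], [0, 0, 0], 0.0],
    [[0.0, 0.0, 0.07], [0, 0, 0], 0.0],
    [[0.0, 0.0, 0.115], [0, 0, 0], 0.0],
    [[0.0, 0.0, 0.155], [0, 0, 0], 0.0],
    [[-0.035, 0.005, 0.165], [0, 0, 0], 0.0],
    [[-0.075, 0.012, 0.165], [0, 0, 0], 0.0],
    [[-0.115, 0.018, 0.165], [0, 0, 0], 0.0],
    [[-0.14, 0.022, 0.16], [0, 0, 0], 0.0],
    [[-0.14, 0.022, 0.13], [0, 0, 0], 0.0],
    [[-0.14, 0.022, 0.1], [0, 0, 0], 0.0],
    [[-0.14, 0.022, 0.077], [0, 0, 0], 0.0],
    [[-0.14, 0.022, 0.077], [0, 0, 0], 0.0],
  ],
)

```text
time: 4.95
eef_pos: [0.4567, -0.207, 0.158]
tcp_rot: [-3.14, 0.004, -0.15]
contact_force: [-1.1, 0.2, 0.7]
finger_gap: -0.0002
```

```bash
python3 look.py l3
```

```text
4.95 [ 0.4567 -0.207   0.158 ] [-1.1  0.2  0.7]
```

View pics/l3.png

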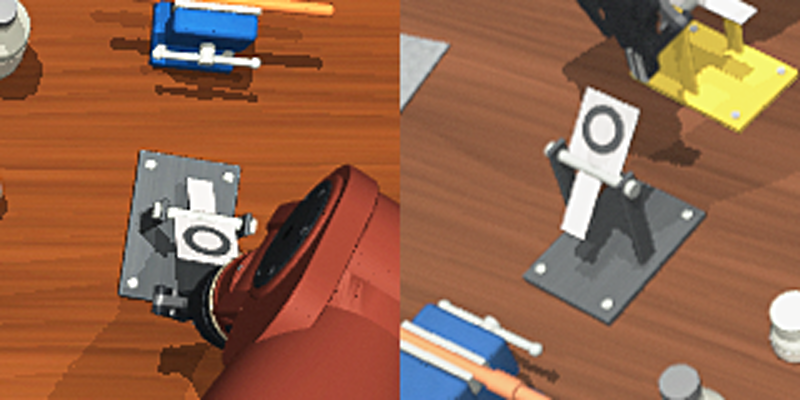

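The clear view shows the blade at about 47° and the finger on the robot's side of it. Next I'll push the blade over, away from the robot.

Emit:
step_arm(
  steps=[
    [[0.035, -0.005, 0.0], [0, 0, 0], 0.0],
    [[0.045, -0.007, 0.0], [0, 0, 0], 0.0],
    [[0.053, -0.008, 0.0], [0, 0, 0], 0.0],
    [[0.061, -0.009, 0.0], [0, 0, 0], 0.0],
    [[0.069, -0.01, 0.0], [0, 0, 0], 0.0],
    [[0.077, -0.0115, 0.0], [0, 0, 0], 0.0],
    [[0.085, -0.013, 0.0], [0, 0, 0], 0.0],
    [[0.093, -0.014, 0.0], [0, 0, 0], 0.0],
    [[0.101, -0.015, 0.0], [0, 0, 0], 0.0],
    [[0.108, -0.016, 0.0], [0, 0, 0], 0.0],
    [[0.115, -0.0175, 0.0], [0, 0, 0], 0.0],
    [[0.122, -0.0185, 0.0], [0, 0, 0], 0.0],
  ],
)

```text
time: 6.25
eef_pos: [0.5811, -0.2268, 0.1603]
tcp_rot: [3.142, -0.0, -0.15]
contact_force: [-0.6, 0.2, 1.1]
finger_gap: 0.0
```

```bash
python3 look.py l4
```

```text
6.25 [ 0.5811 -0.2268  0.1603] [-0.6  0.2  1.1]
```

View pics/l4.png

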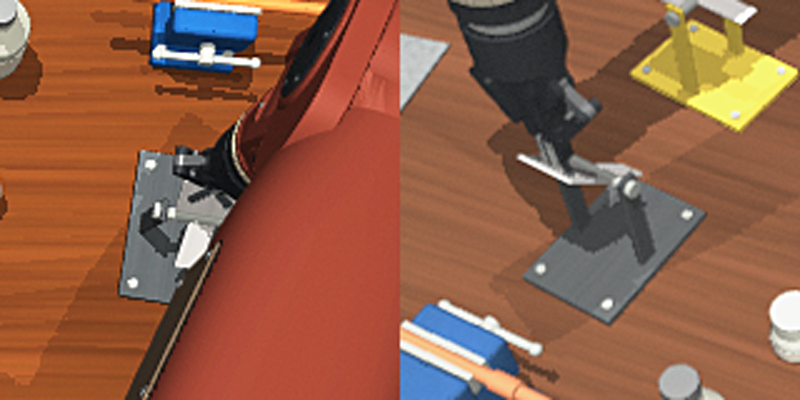

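The blade is past vertical and leaning toward the vice, cross face up. Next I'll press it down along its arc.

Emit:
step_arm(
  steps=[
    [[0.004, -0.0005, -0.004], [0, 0, 0], 0.0],
    [[0.008, -0.001, -0.008], [0, 0, 0], 0.0],
    [[0.011, -0.0015, -0.012], [0, 0, 0], 0.0],
    [[0.013, -0.002, -0.017], [0, 0, 0], 0.0],
    [[0.014, -0.002, -0.022], [0, 0, 0], 0.0],
    [[0.015, -0.002, -0.026], [0, 0, 0], 0.0],
    [[0.015, -0.002, -0.029], [0, 0, 0], 0.0],
    [[0.015, -0.002, -0.032], [0, 0, 0], 0.0],
    [[0.015, -0.002, -0.034], [0, 0, 0], 0.0],
    [[0.015, -0.002, -0.034], [0, 0, 0], 0.0],
  ],
)

```text
time: 7.35
eef_pos: [0.5952, -0.2286, 0.126]
tcp_rot: [-3.141, 0.001, -0.15]
contact_force: [0.1, -0.1, -0.2]
finger_gap: 0.0
```

```bash
python3 look.py l5
```

```text
7.35 [ 0.5952 -0.2286  0.126 ] [ 0.1 -0.1 -0.2]
```

View pics/l5.png

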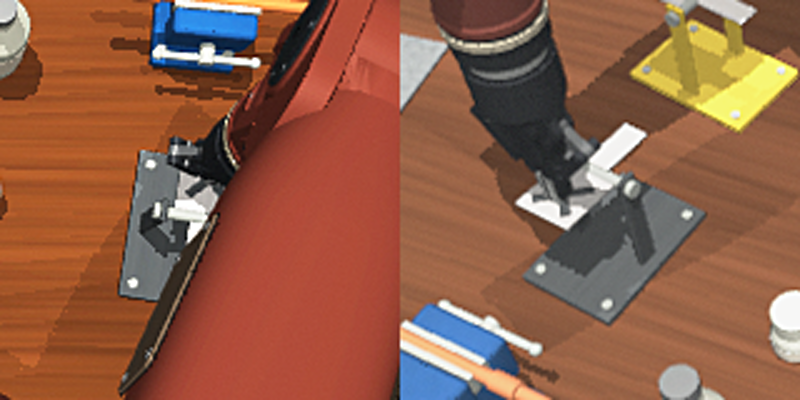

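Emit:
step_arm(
  steps=[
    [[0.002, 0, -0.001], [0, 0, 0], 0.0],
    [[0.004, -0.001, -0.002], [0, 0, 0], 0.0],
    [[0.004, -0.001, -0.003], [0, 0, 0], 0.0],
    [[0.004, -0.001, -0.003], [0, 0, 0], 0.0],
  ],
)

```text
time: 7.85
eef_pos: [0.5996, -0.2297, 0.1232]
tcp_rot: [3.142, -0.0, -0.15]
contact_force: [-0.7, -0.5, 0.1]
finger_gap: -0.0002
```

Emit:
step_arm(
  steps=[
    [[0, 0, -0.0007], [0, 0, 0], 0.0],
    [[0, 0, -0.0014], [0, 0, 0], 0.0],
    [[0, 0, -0.002], [0, 0, 0], 0.0],
    [[0, 0, -0.002], [0, 0, 0], 0.0],
  ],
)

```text
time: 8.25
eef_pos: [0.5997, -0.2297, 0.122]
tcp_rot: [3.141, -0.001, -0.15]
contact_force: [-1.1, 1.5, 5.9]
finger_gap: -0.0001
```

The upward force has risen to 6 N against about 1 N from pivot friction, so the flag is on its end stop. I'll retreat up and clear to check.

Emit:
step_arm(
  steps=[
    [[0, 0, 0.02], [0, 0, 0], 0.0],
    [[0, 0, 0.06], [0, 0, 0], 0.0],
    [[0, 0, 0.1], [0, 0, 0], 0.0],
    [[-0.02, -0.03, 0.12], [0, 0, 0], 0.0],
    [[-0.05, -0.07, 0.12], [0, 0, 0], 0.0],
    [[-0.08, -0.11, 0.12], [0, 0, 0], 0.0],
    [[-0.11, -0.15, 0.12], [0, 0, 0], 0.0],
    [[-0.14, -0.19, 0.12], [0, 0, 0], 0.0],
    [[-0.17, -0.22, 0.12], [0, 0, 0], 0.0],
    [[-0.2, -0.24, 0.12], [0, 0, 0], 0.0],
    [[-0.23, -0.25, 0.12], [0, 0, 0], 0.0],
    [[-0.23, -0.25, 0.12], [0, 0, 0], 0.0],
  ],
)

```text
time: 9.45
eef_pos: [0.3661, -0.4811, 0.2412]
tcp_rot: [3.142, 0.001, -0.154]
contact_force: [0.1, 0.5, -0.5]
finger_gap: -0.0001
```

```bash
python3 look.py l6 && python3 - <<'E'
from rig import manip
import cv2
for n in("top","scene"): cv2.imwrite(f"pics/{n}6.png",manip.capture(n)["image"][:,:,::-1])
for n in("top","scene"):
    a=cv2.imread(f"pics/{n}0.png");b=cv2.imread(f"pics/{n}6.png")
E
```

```text
9.45 [ 0.3661 -0.4811  0.2412] [ 0.1  0.5 -0.5]
```

View pics/l6.png

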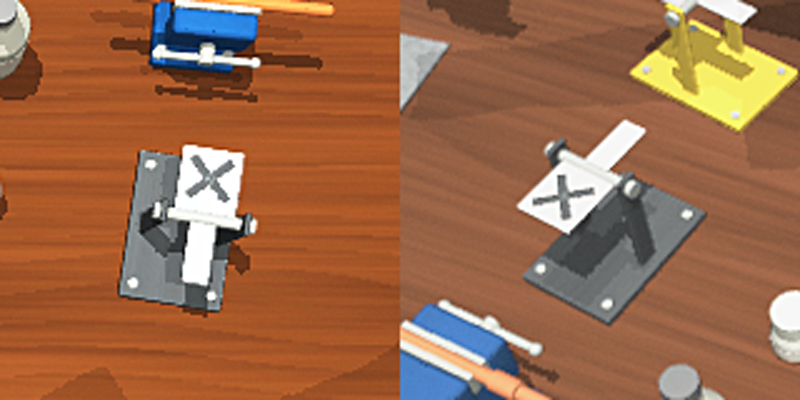

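View pics/scene6.png

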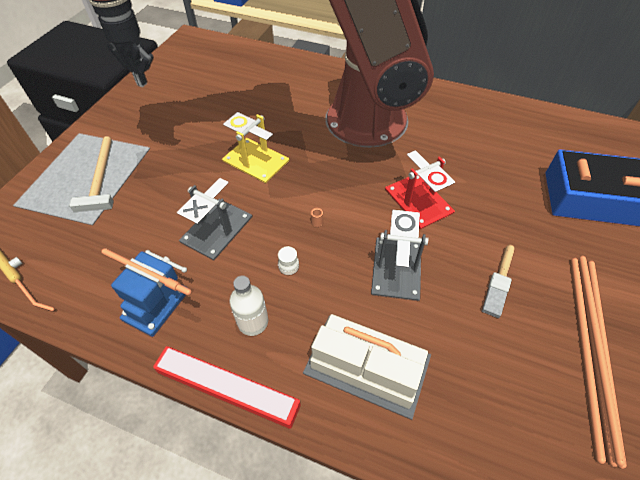

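```bash
python3 - <<'E'
from rig import manip
import cv2
from fit import *
cams={n:manip.capture(n) for n in("top","scene")}
obs=[("top",(.07,.03),432.8,188),("top",(.07,-.03),458,190.8),("top",(-.065,.013),433.2,242.4),("top",(-.065,-.013),444,244.4),
("scene",(.07,-.03),176.4,212.4),("scene",(.07,.03),198,224),("scene",(-.065,-.013),220.4,178),("scene",(-.065,.013),228.4,182)]
def res(q,cs=("top","scene")): return np.concatenate([proj(cams[c],world(q,blade(q[3],*a)))-[u,v] for c,a,u,v in obs if c in cs])
r=least_squares(res,[.5525,-.222,-.15,3.0]);print(r.x.round(3),r.fun.round(1))
r=least_squares(lambda q:res(np.r_[q,][:4],("scene",)),[.5525,-.222,-.15,3.0]);print(r.x.round(3))
# changes in base/others between start and now
a=cv2.imread("pics/scene0.png").astype(int);b=cams["scene"]["image"][:,:,::-1].astype(int)
d=(abs(a-b).max(2)>60).astype(np.uint8)
n,_,st,_=cv2.connectedComponentsWithStats(d)
print([tuple(s) for s in st[1:] if s[4]>15])
E
```

```text
[ 0.552 -0.222 -0.147  3.148] [-0.2 -0.2 -1.3  0.6 -1.   0.1 -1.2 -0.3 -0.   0.  -1.  -1.3 -1.5 -0.5
 -0.8 -0.6]
[ 0.553 -0.219 -0.163  3.157]
[(np.int32(91), np.int32(0), np.int32(25), np.int32(3), np.int32(56)), (np.int32(92), np.int32(0), np.int32(48), np.int32(37), np.int32(1095)), (np.int32(142), np.int32(0), np.int32(62), np.int32(44), np.int32(1339)), (np.int32(308), np.int32(0), np.int32(41), np.int32(81), np.int32(1447)), (np.int32(388), np.int32(0), np.int32(10), np.int32(39), np.int32(54)), (np.int32(396), np.int32(0), np.int32(37), np.int32(109), np.int32(1548)), (np.int32(131), np.int32(48), np.int32(23), np.int32(38), np.int32(343)), (np.int32(349), np.int32(62), np.int32(10), np.int32(9), np.int32(37)), (np.int32(392), np.int32(66), np.int32(5), np.int32(15), np.int32(36)), (np.int32(338), np.int32(68), np.int32(7), np.int32(11), np.int32(35)), (np.int32(377), np.int32(70), np.int32(7), np.int32(9), np.int32(22)), (np.int32(387), np.int32(70), np.int32(5), np.int32(11), np.int32(22)), (np.int32(328), np.int32(106), np.int32(9), np.int32(10), np.int32(32)), (np.int32(380), np.int32(129), np.int32(12), np.int32(11), np.int32(86)), (np.int32(379), np.int32(142), np.int32(16), np.int32(19), np.int32(211)), (np.int32(319), np.int32(154), np.int32(18), np.int32(6), np.int32(30)), (np.int32(199), np.int32(172), np.int32(36), np.int32(29), np.int32(393)), (np.int32(177), np.int32(195), np.int32(38), np.int32(28), np.int32(418))]
```

The flag fits at 3.15 rad. Apart from the robot and its shadow, only the flag itself has changed between the pictures. I'll hand the job in.

```bash
python3 -c "
from rig import manip
print(manip.hand_in())"
```

```text
the job is handed in; nothing more can be done
None
```

The flag in front of the vice now lies flat on the vice side of its stand with the cross face up, and the job is handed in. With the fingers shut, I pressed the tail down to raise the blade. I then pushed the blade over from the robot's side and pressed it gently down onto its end stop, with about 6 N measured at the end.

**Last checks:**
- **Flag angle:** it fits at about 3.15 rad, against 3.14 at the end stop.
- **Stand:** its position is unchanged within measurement error.
- **Rest of the bench:** comparing the scene pictures from before and after, only this flag and the robot with its shadow changed. The flag in front of the bricks still shows its ring.
- **Robot:** it stands clear at about 10 s of the 46 s allowed.

No check failed. The scene camera alone gave 3.157 rad, which agrees within its calibration.

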